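# Pop two soap boxes ajar

### The job

Open the red soap box and the blue soap box for the bathers: with a fingertip, gently press down the white dot on each sprung lid until its catch lets go, then take the finger away so that the lid springs up ajar. Leave the green soap box shut, and do not lift, tip or shift any of the boxes or the things around them.

Things in the scene. Friction and masses are not known exactly. Their poses are not given: they have to be found in the camera images.
- red_box: red plastic soap box, loose on the slab, 130 (x) by 90 (y) mm, rim 50 mm high, 0.5 kg, made to stay put; origin at the centre of its underside; z up; its lid's hinge lies at the +x end, its free (front) edge at the -x end. The lid (8 mm thick, top face 63 mm above the slab when shut, 126 by 90 mm) stands 5 mm clear of the rim all round when latched. No handle. A touch latch inside holds it against its spring
- red_press (a point): centre of the white press dot (26 mm across) on top of the red lid, on the lid's middle line 20 mm in from its free edge and 106 mm from the hinge; rides with the lid; z is the lid's outward normal
- red_lid (a joint): angle of the red lid in rad: 0 shut and latched, positive opening upward. Pressing at the dot takes about 2.5 N to start and 4 N to reach the stop at -0.036 (4 mm down); the latch lets go past about -0.025 (press on to the stop, 6 N is ample) and stays let go, and once the finger leaves, the lid springs up by itself to about 0.37 within a second (free edge about 45 mm higher). It does not latch again
- blue_box: blue plastic soap box, loose on the slab, 130 (x) by 90 (y) mm, rim 50 mm high, 0.5 kg, made to stay put; origin at the centre of its underside; z up; its lid's hinge lies at the +x end, its free (front) edge at the -x end. The lid (8 mm thick, top face 63 mm above the slab when shut, 126 by 90 mm) stands 5 mm clear of the rim all round when latched. No handle. A touch latch inside holds it against its spring
- blue_press (a point): centre of the white press dot (26 mm across) on top of the blue lid, on the lid's middle line 20 mm in from its free edge and 106 mm from the hinge; rides with the lid; z is the lid's outward normal
- blue_lid (a joint): angle of the blue lid in rad: 0 shut and latched, positive opening upward. Pressing at the dot takes about 2.5 N to start and 4 N to reach the stop at -0.036 (4 mm down); the latch lets go past about -0.025 (press on to the stop, 6 N is ample) and stays let go, and once the finger leaves, the lid springs up by itself to about 0.37 within a second (free edge about 45 mm higher). It does not latch again
- green_box: green plastic soap box, loose on the slab, 130 (x) by 90 (y) mm, rim 50 mm high, 0.5 kg, made to stay put; origin at the centre of its underside; z up; its lid's hinge lies at the +x end, its free (front) edge at the -x end. The lid (8 mm thick, top face 63 mm above the slab when shut, 126 by 90 mm) stands 5 mm clear of the rim all round when latched. No handle. A touch latch inside holds it against its spring
- green_press (a point): centre of the white press dot (26 mm across) on top of the green lid, on the lid's middle line 20 mm in from its free edge and 106 mm from the hinge; rides with the lid; z is the lid's outward normal
- green_lid (a joint): angle of the green lid in rad: 0 shut and latched, positive opening upward. Pressing at the dot takes about 2.5 N to start and 4 N to reach the stop at -0.036 (4 mm down); the latch lets go past about -0.025 (press on to the stop, 6 N is ample) and stays let go, and once the finger leaves, the lid springs up by itself to about 0.37 within a second (free edge about 45 mm higher). It does not latch again
- lota: steel lota (round-bellied water pot), 112 mm across, 118 mm high, loose; origin under its centre
- mug: white plastic mug, 82 mm across, 95 mm high, handle at its +y, loose; origin under its centre
- jar: clear glass jar with steel twist cap, 74 mm across, 110 mm high, loose; origin under its centre
- hairbrush: wooden hairbrush lying bristles down, 205 mm long (x), 55 mm wide, 28 mm high, loose; origin under its middle
- pumice: grey pumice stone, 50 by 36 by 26 mm, loose, between the soap boxes; origin under its centre
- oil: small amber glass oil bottle, 40 mm across, 85 mm high, loose, between the soap boxes; origin under its centre
Mind the look-alikes: they are no part of the job. Several things have the shape of the oil; the one meant has the colours described above. Several things look just like the hairbrush: the one meant starts farthest to the robot's left.

How it is judged:
By the outcome, as a careful person would: the job done as asked, in the order asked, and still so for the second after the job is handed in, with the robot touching nothing.
It also fails if it takes over 40 s, if anything falls off the work surface, if the arm or the gripper's body presses on something with over 40 N, if the wrist force passes 120 N, or if a joint passes its speed limit or range.

### The arm

A 6-joint arm with a two-finger parallel gripper is mounted at the origin on the work surface. World frame = base frame: x ahead of the robot, y to its left, z up, the work surface at z = 0. Lengths are in m, angles in rad, forces in N, time in s.
With the tool pointing down it reaches from about 0.3 to 0.875 m from the base axis. Payload 6.4 kg.
Tool frame: the origin (TCP) lies midway between the tips of the shut fingers; the grasp point (between the pads) lies 19 mm behind it; z points along the fingers, y is the direction in which the jaws open and shut (so a half turn about z gives the same grasp; the last joint's range is limited). The gripper opens to 85 mm and grips with 20 to 120 N. Pads are 22 mm wide; open, the fingers measure 114 mm over their backs; the gripper's body (76 mm by 85 mm) begins 54 mm behind the grasp point. The pads swing forward as they close: fully open they stand 13 mm farther back than shut.
Start: joints at [0.98, 0.181, 1.607, -0, 1.354, -0.206], TCP at [0.216, 0.533, 0.231] pointing down, gripper open.
Joint ranges: [-2.99, 2.99], [-0.89, 2.07], [0.3, 2.58], [-1.14, 4.28], [0, 2.63], [-3.12, 3.12]. Speed limits (rad/s): [2.57, 2.57, 3.01, 3.14, 3.14, 3.14].

### API

Orientations are given as a unit quaternion [w, x, y, z].
In Python, from bench import ctrl, optics, ticket gives the robot as it stands. The module is installed in compiled form; this text tells all that it offers.
- The arm moves only by the tool step_arm, never from a script. Its argument "targets" is text: rows parted by semicolons, each of 6 numbers parted by spaces: the shift along the tool's x, y, z in mm, then the turn, a rotation vector about the tool's x, y, z in rad. In form: dx dy dz rx ry rz; .... A call has 1 to 8 rows; each row is the pose to reach, as a shift and turn from the pose commanded when the call began, along the tool's axes at that moment; what a row does not reach only later rows make up. A row lasts 1/8 s, in which the tool goes at most 62.5 mm and 10.7 degrees, less where a joint would pass 70% of its speed; a pose out of reach is approached as far as the arm can. A call with a gripper value outside its range is refused whole. "grip" is the opening in per cent of the stroke, from 0 (shut) to 100 (fully open), set as the call begins (left out, the last holds). The fingers move at their own pace and stop on an object; the grip force is fixed at half the most. Time passes only in rows, so rows that repeat a pose let the fingers close. It gives the time, the measured TCP pose, the force and the opening at its end, in the units of the state.
- ctrl.get_obs(): the state, without advancing time (a new reading comes with each control period).
- optics.camera(name): name is "side" or "top"; returns a dict with "image" (480x640x3 uint8, red, green, blue), "mtx" (3x3 intrinsics, pixels), "xyz" and "orientation" of the camera in the world. Camera axes: x right, y up, looking along -z (the intrinsics and any distortion apply to the point x, -y, -z); pixel columns grow to the right and rows downward; lengths in m; the calibration is good to about 2 mm. A picture is of the moment at which its call begins. There is no depth.
- ticket.hand_in(): hands the job in, once; it reports no verdict.
The state is a dict: "time_s": time; "q": joint angles; "dq": joint speeds; "joint_efforts": joint torques, N m; "eef_pos": TCP position; "eef_rot": TCP orientation; "wrist_force": force on the tool from outside, world axes, zero at the start; "torque": the same for the moment, N m; "opening": opening from 0.0 (shut) to 1.0 (fully open).
Only numpy, scipy, OpenCV 4.12 (cv2) and the standard library are available. Lean on these libraries where they do the work, as an engineer would, in place of code of your own. Each camera call takes 0.05 s, during which the arm holds its last target.

## Working session

There is one attempt and no reset: what is moved stays moved. The work goes in short steps, Python scripts to look and compute and a tool call to move; the robot and the scene stay as the last step left them, time stands still between calls to the robot, and variables do not carry over. Pictures are saved under pics/ and viewed, and the job is handed in when it is done.

Besides the shell and the picture viewer there is one more tool, called after ">>>" as name(argument=value, ...) on one line, values as JSON. step_arm: Moves the arm, as the interface text tells. Its arguments: {"type":"object","properties":{"targets":{"type":"string"},"grip":{"type":"number"}},"required":["targets"]}

```bash
mkdir -p pics; python3 - <<'E'
from bench import ctrl,optics
import cv2,json
for n in("top","side"):
    c=optics.camera(n); cv2.imwrite(f"pics/{n}0.png",c["image"][:,:,::-1]); print(n,c["mtx"],c["xyz"],c["orientation"],[k for k in c])
print(ctrl.get_obs())
E
```

```text
top [[542.88040191   0.         315.83187577]
 [  0.         542.88040191 237.39546187]
 [  0.           0.           1.        ]] [0.36334947 0.10270263 1.16001206] [ 0.70808954  0.05106886 -0.04093175 -0.70308304] ['image', 'mtx', 'xyz', 'orientation']
side [[506.99348092   0.         324.90602994]
 [  0.         506.99348092 230.24080668]
 [  0.           0.           1.        ]] [ 0.4749311  -0.86490283  0.75158389] [ 8.87615121e-01  4.60455297e-01 -1.09688748e-02 -1.40481216e-05] ['image', 'mtx', 'xyz', 'orientation']
{'time_s': 0.1, 'q': array([ 9.79690252e-01,  1.81497718e-01,  1.60790587e+00, -1.66438797e-05,
        1.35383071e+00, -2.06297101e-01]), 'dq': array([-0.00041092, -0.00206881, -0.00261281,  0.00100359, -0.00036024,
       -0.00114041]), 'joint_efforts': array([ 2.12526006e-04, -4.45880091e+01, -3.52237952e+01, -3.56679720e-04,
        4.16492665e-03, -1.01334092e-05]), 'eef_pos': array([0.21554241, 0.53252432, 0.23045788]), 'eef_rot': array([-3.11173214e-04,  1.91217734e-01,  9.81547301e-01, -7.59596032e-04]), 'wrist_force': array([-0.27403431, -0.62108003, -0.27723265]), 'torque': array([-0.01213047,  0.00885295, -0.03646155]), 'opening': 0.9988099923669999}
```

View pics/top0.png

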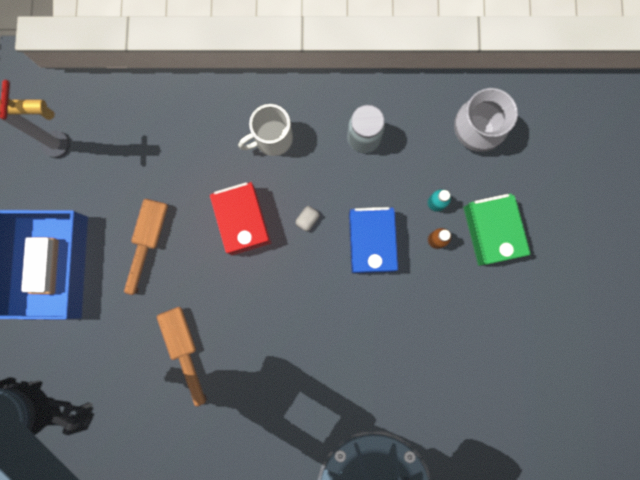

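View pics/side0.png

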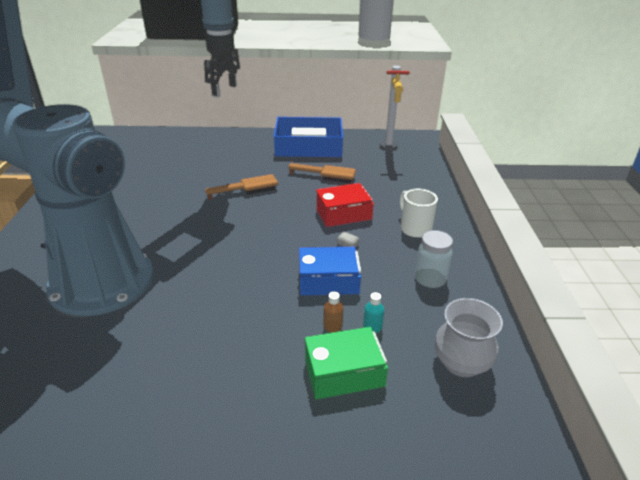

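The top view shows the red dot near (244,237), the blue near (375,261) and the green near (506,250). The side view shows them near (328,197), (309,260) and (320,354). The white dots at the free ends face the robot. The blue tray at the left edge is not a soap box. Next I'll refine and triangulate.

```bash
cat > h.py <<'E'
import numpy as np,cv2
from scipy.spatial.transform import Rotation as R
def rot(q): return R.from_quat([q[1],q[2],q[3],q[0]]).as_matrix()
def ray(c,uv):
    u=np.linalg.inv(c["mtx"])@[uv[0],uv[1],1]
    return rot(c["orientation"])@(u*[1,-1,-1])
def onz(c,uv,z):
    d=ray(c,uv); return c["xyz"]+d*(z-c["xyz"][2])/d[2]
def proj(c,p):
    v=rot(c["orientation"]).T@(np.array(p)-c["xyz"]); v=v*[1,-1,-1]; v=c["mtx"]@v; return v[:2]/v[2]
def tri(c1,a,c2,b):
    d1=ray(c1,a);d2=ray(c2,b);d1/=np.linalg.norm(d1);d2/=np.linalg.norm(d2)
    s=np.linalg.lstsq(np.c_[d1,-d2],c2["xyz"]-c1["xyz"],rcond=None)[0]
    p=c1["xyz"]+d1*s[0];q=c2["xyz"]+d2*s[1]; return (p+q)/2,np.linalg.norm(p-q)
def dot(img,uv,r=12):
    x,y=map(int,uv);p=img[y-r:y+r+1,x-r:x+r+1].min(2)
    n,l,s,ce=cv2.connectedComponentsWithStats((p>150).astype(np.uint8))
    i=min(range(1,n),key=lambda k:np.hypot(*(ce[k]-r))); return ce[i]+[x-r,y-r],s[i,4]
E
python3 - <<'E'
from h import *
from bench import optics
t=optics.camera("top");s=optics.camera("side")
for n,a,b in(("red",(244,237),(328,197)),("blue",(375,261),(309,260)),("green",(506,250),(320,354))):
    A,na=dot(t["image"],a);B,nb=dot(s["image"],b)
    print(n,A,na,B,nb,tri(t,A,s,B),onz(t,A,.063),onz(s,B,.063))
# red/blue lid corners read off
im=cv2.resize(t["image"][170:290,190:420],None,fx=3.4,fy=3.4,interpolation=cv2.INTER_CUBIC)
cv2.imwrite("pics/crop0.png",im[:,:,::-1])
E
```

```text
red [243.99375 236.85625] 160 [328.         195.89830508] 59 (array([0.50736596, 0.26554042, 0.06477631]), np.float64(0.0008898380771850424)) [0.50715078 0.2657709  0.063     ] [0.50789393 0.26858983 0.063     ]
blue [374.44848485 260.72727273] 165 [308.29473684 259.        ] 95 (array([4.60401555e-01, 2.74449672e-04, 6.52420210e-02]), np.float64(0.0010737841854662757)) [4.60061964e-01 2.58721851e-05 6.30000000e-02] [0.46088841 0.00319798 0.063     ]
green [505.92771084 249.22891566] 166 [320.31213873 353.09248555] 173 (array([ 0.48558922, -0.26457827,  0.06609846]), np.float64(0.0014852285847375877)) [ 0.48518866 -0.26565515  0.063     ] [ 0.48637951 -0.26175188  0.063     ]
```

View pics/crop0.png

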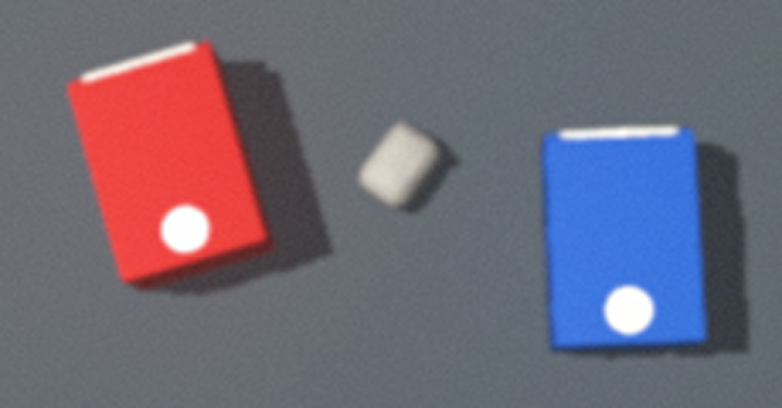

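The triangulated dot heights are 64.8 and 65.2 mm against the 63 mm stated, and the rays miss each other by about 1 mm. Both are within calibration error. My targets are red (0.507, 0.266) and blue (0.460, 0.001). I'll shut the fingers and move over red.

>>> step_arm(targets="-370 -138 60 0 0 0;-370 -138 60 0 0 0;-370 -138 60 0 0 0;-370 -138 60 0 0 0;-370 -138 60 0 0 0;-370 -138 60 0 0 0;-370 -138 60 0 0 0;-370 -138 60 0 0 0", grip=0)

```text
time_s: 1.2
eef_pos: [0.5075, 0.2651, 0.1707]
eef_rot: [-0.001, 0.193, 0.981, -0.0]
wrist_force: [0.6, 0.9, -0.6]
opening: 0.001
```

>>> step_arm(targets="0 1 40 0 0 0;0 1 75 0 0 0;0 1 90 0 0 0;0 1 90 0 0 0;0 1 90 0 0 0")

```text
time_s: 1.82
eef_pos: [0.5082, 0.2679, 0.0829]
eef_rot: [0.001, 0.191, 0.982, 0.001]
wrist_force: [-0.6, 0.1, 1.5]
opening: -0.0
```

```bash
python3 - <<'E'
from h import *
from bench import optics,ctrl
o=ctrl.get_obs();print(o["eef_pos"],o["wrist_force"],o["eef_rot"])
s=optics.camera("side");t=optics.camera("top")
print(proj(s,o["eef_pos"]),proj(t,o["eef_pos"]))
a=cv2.resize(s["image"][120:250,260:430],None,fx=4.4,fy=4.4,interpolation=cv2.INTER_CUBIC)
cv2.imwrite("pics/r1.png",a[:,:,::-1])
E
```

```text
[0.50818839 0.26794198 0.08291661] [-0.59773277  0.13591412  1.48300614] [1.10361445e-03 1.90858690e-01 9.81616716e-01 6.04005293e-04]
[328.29442277 189.4368072 ] [241.48691269 235.03769034]
```

View pics/r1.png

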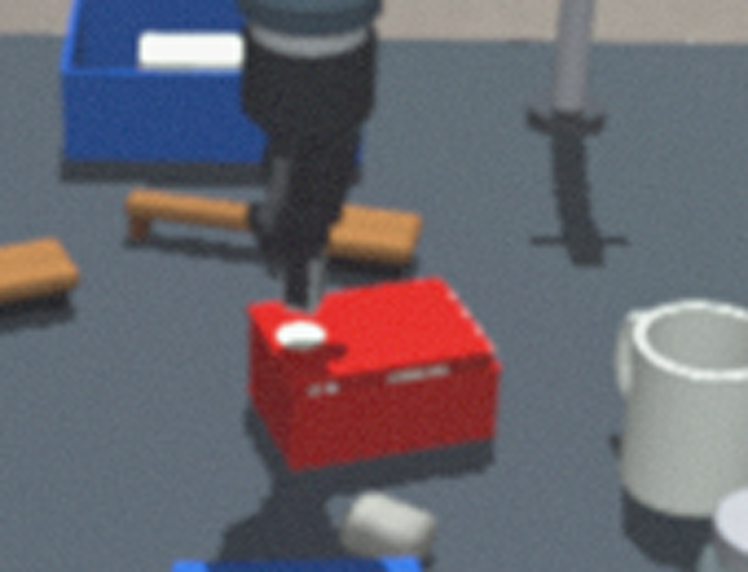

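The fingertip stands just above the white dot, at crop (300,305) with the dot at (300,335). I'll go down slowly, reading the force.

>>> step_arm(targets="0 -1 7 0 0 0;0 -1 14 0 0 0;0 -1 16 0 0 0;0 -1 16 0 0 0")

```text
time_s: 2.42
eef_pos: [0.5067, 0.266, 0.0649]
eef_rot: [-0.0, 0.191, 0.982, -0.0]
wrist_force: [-0.3, -1.2, 0.4]
opening: -0.0
```

>>> step_arm(targets="0 0 1 0 0 0;0 0 2 0 0 0;0 0 3 0 0 0;0 0 3 0 0 0")

```text
time_s: 2.92
eef_pos: [0.5071, 0.2662, 0.0625]
eef_rot: [0.0, 0.191, 0.982, 0.0]
wrist_force: [-0.5, -0.8, 2.3]
opening: 0.002
```

>>> step_arm(targets="0 0 1 0 0 0;0 0 1.5 0 0 0;0 0 1.5 0 0 0")

```text
time_s: 3.3
eef_pos: [0.507, 0.2662, 0.0608]
eef_rot: [0.0, 0.191, 0.982, 0.0]
wrist_force: [-0.8, 0.0, 4.0]
opening: -0.002
```

>>> step_arm(targets="0 0 1 0 0 0;0 0 1 0 0 0")

```text
time_s: 3.55
eef_pos: [0.507, 0.2662, 0.0597]
eef_rot: [-0.0, 0.191, 0.982, 0.0]
wrist_force: [-2.3, -0.0, 3.9]
opening: -0.001
```

>>> step_arm(targets="0 0 0.5 0 0 0;0 0 0.5 0 0 0")

```text
time_s: 3.8
eef_pos: [0.507, 0.2662, 0.0594]
eef_rot: [-0.0, 0.191, 0.982, -0.0]
wrist_force: [-1.9, -0.9, 4.0]
opening: -0.002
```

```bash
python3 - <<'E'
from bench import ctrl
o=ctrl.get_obs();print(o["eef_pos"],o["wrist_force"])
E
```

```text
[0.5069589  0.26617542 0.0593532 ] [-1.89951028 -0.94919867  4.04923169]
```

>>> step_arm(targets="0 0 0.5 0 0 0;0 0 0.5 0 0 0")

```text
time_s: 4.05
eef_pos: [0.507, 0.2662, 0.0592]
eef_rot: [0.0, 0.191, 0.982, -0.0]
wrist_force: [-2.9, -0.2, 6.8]
opening: -0.003
```

The lid is on its stop (6.8 N, 3.8 mm down). I'll lift straight up.

>>> step_arm(targets="0 0 -20 0 0 0;0 0 -70 0 0 0;0 0 -110 0 0 0;0 0 -110 0 0 0;0 0 -110 0 0 0;0 0 -110 0 0 0")

```text
time_s: 4.8
eef_pos: [0.5059, 0.2659, 0.1669]
eef_rot: [-0.001, 0.191, 0.982, -0.001]
wrist_force: [0.4, 1.2, 0.3]
opening: 0.003
```

```bash
python3 - <<'E'
from h import *
from bench import optics,ctrl
o=ctrl.get_obs();print(o["eef_pos"],o["wrist_force"],o["eef_rot"])
s=optics.camera("side")
a=cv2.resize(s["image"][120:300,240:470],None,fx=3.3,fy=3.3,interpolation=cv2.INTER_CUBIC)
cv2.imwrite("pics/r2.png",a[:,:,::-1])
d=np.array([.460,.0005,.17])-o["eef_pos"]; print(rot(o["eef_rot"]).T@d*1e3)
E
```

```text
[0.50591505 0.2658615  0.16693665] [0.35920804 1.21013313 0.28633661] [-1.37497559e-03  1.91229031e-01  9.81544229e-01 -7.02237862e-04]
[ -57.05285836 -263.19570703   -2.70079863]
```

View pics/r2.png

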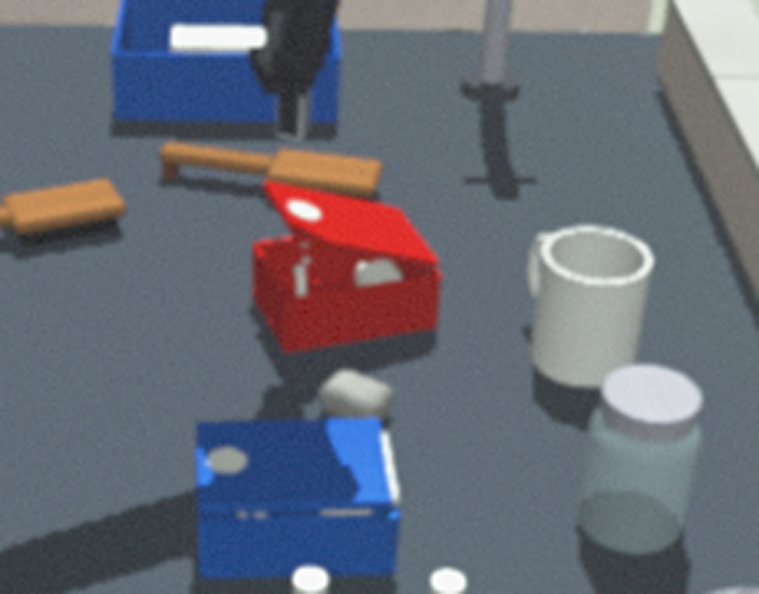

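The red lid stands ajar (crop (350,220)). The blue box is shut, with its dot at crop (228,460). Next, over blue.

>>> step_arm(targets="-57 -263 -5 0 0 0;-57 -263 -5 0 0 0;-57 -263 -5 0 0 0;-57 -263 -5 0 0 0;-57 -263 -5 0 0 0;-57 -263 -5 0 0 0;-57 -263 -5 0 0 0")

```text
time_s: 5.72
eef_pos: [0.4609, 0.0017, 0.1733]
eef_rot: [-0.001, 0.191, 0.982, 0.0]
wrist_force: [-0.1, -0.7, -0.6]
opening: 0.002
```

>>> step_arm(targets="0 0 40 0 0 0;0 0 75 0 0 0;0 0 90 0 0 0;0 0 90 0 0 0;0 0 90 0 0 0")

```text
time_s: 6.35
eef_pos: [0.4622, 0.0011, 0.085]
eef_rot: [0.001, 0.191, 0.982, -0.0]
wrist_force: [0.4, 1.0, -0.4]
opening: 0.002
```

```bash
python3 - <<'E'
from h import *
from bench import optics,ctrl
s=optics.camera("side")
o=ctrl.get_obs();print(o["eef_pos"],o["wrist_force"],o["eef_rot"])
a=cv2.resize(s["image"][180:330,240:440],None,fx=3.8,fy=3.8,interpolation=cv2.INTER_CUBIC)
cv2.imwrite("pics/b1.png",a[:,:,::-1])
d=np.array([.460,.0005,.065])-o["eef_pos"]; print(rot(o["eef_rot"]).T@d*1e3)
E
```

```text
[0.46229876 0.00095565 0.08512963] [ 0.23613433  0.42087081 -0.81202175] [ 1.24454618e-03  1.91001989e-01  9.81588859e-01 -6.40675636e-05]
[ 2.00985059 -1.29141048 20.12427634]
```

View pics/b1.png

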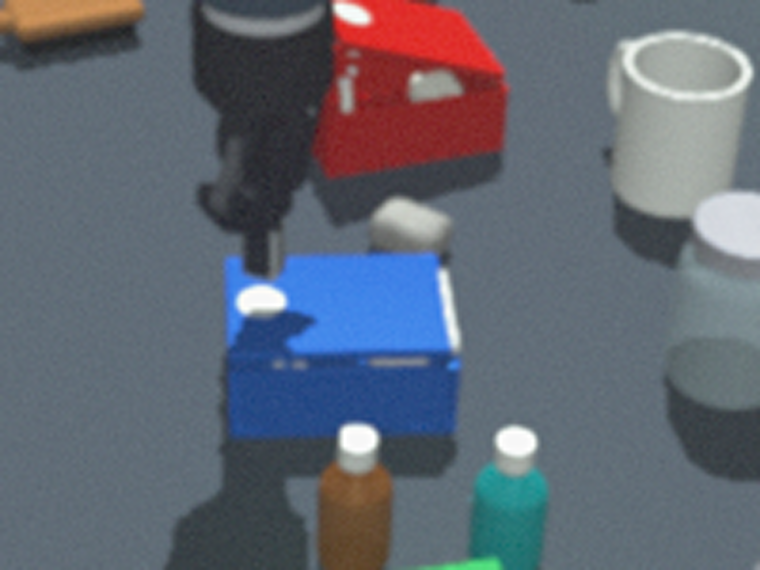

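The fingertip (crop (263,272)) hangs over the blue dot (262,302).

>>> step_arm(targets="0 0 8 0 0 0;0 0 16 0 0 0;0 0 18 0 0 0;0 0 18 0 0 0")

```text
time_s: 6.9
eef_pos: [0.4608, 0.001, 0.0655]
eef_rot: [-0.0, 0.191, 0.982, 0.0]
wrist_force: [-0.2, 0.2, -0.1]
opening: -0.004
```

>>> step_arm(targets="0 0 1 0 0 0;0 0 2 0 0 0;0 0 3 0 0 0;0 0 3 0 0 0")

```text
time_s: 7.4
eef_pos: [0.4612, 0.001, 0.063]
eef_rot: [0.0, 0.191, 0.982, -0.0]
wrist_force: [-1.0, -0.5, 2.2]
opening: -0.0
```

>>> step_arm(targets="0 0 1 0 0 0;0 0 1 0 0 0;0 0 1 0 0 0")

```text
time_s: 7.78
eef_pos: [0.4611, 0.001, 0.0619]
eef_rot: [0.0, 0.191, 0.982, -0.0]
wrist_force: [-2.0, -0.5, 3.4]
opening: -0.003
```

>>> step_arm(targets="0 0 1 0 0 0;0 0 2 0 0 0;0 0 2 0 0 0")

```text
time_s: 8.15
eef_pos: [0.461, 0.001, 0.0597]
eef_rot: [-0.0, 0.191, 0.982, -0.0]
wrist_force: [-1.9, -0.3, 2.9]
opening: -0.002
```

>>> step_arm(targets="0 0 0.5 0 0 0;0 0 0.5 0 0 0")

```text
time_s: 8.4
eef_pos: [0.461, 0.001, 0.0593]
eef_rot: [-0.0, 0.191, 0.982, -0.0]
wrist_force: [-2.9, 0.5, 5.0]
opening: -0.004
```

>>> step_arm(targets="0 0 0.5 0 0 0;0 0 0.5 0 0 0")

```text
time_s: 8.65
eef_pos: [0.4611, 0.001, 0.0591]
eef_rot: [-0.0, 0.191, 0.982, -0.0]
wrist_force: [-4.0, 1.3, 8.2]
opening: -0.001
```

>>> step_arm(targets="0 0 -20 0 0 0;0 0 -70 0 0 0;0 0 -120 0 0 0;0 0 -150 0 0 0;0 0 -150 0 0 0;0 0 -150 0 0 0;0 0 -150 0 0 0;0 0 -150 0 0 0")

```text
time_s: 9.65
eef_pos: [0.4605, 0.0012, 0.2076]
eef_rot: [-0.001, 0.191, 0.982, 0.0]
wrist_force: [-0.0, -0.0, 0.3]
opening: -0.001
```

```bash
python3 - <<'E'
from h import *
from bench import optics,ctrl
s=optics.camera("side");t=optics.camera("top")
o=ctrl.get_obs();print(o["eef_pos"],o["wrist_force"])
cv2.imwrite("pics/s2.png",s["image"][:,:,::-1]);cv2.imwrite("pics/t2.png",t["image"][:,:,::-1])
E
```

```text
[0.46072956 0.00108712 0.20806206] [ 0.49687211  0.29376995 -0.37790484]
```

View pics/s2.png

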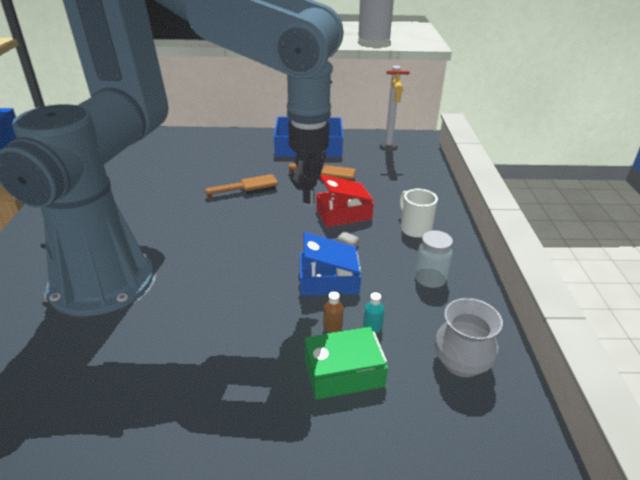

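View pics/t2.png

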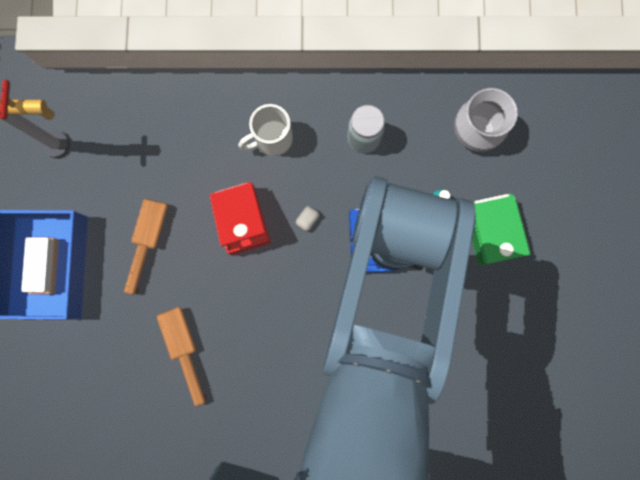

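The side view shows the red lid (345,188) and blue lid (330,250) ajar and the green box (345,360) shut. The pumice, bottles and other things are where they were. The arm is clear, so I'm handing in.

```bash
python3 -c "
from bench import ticket
print(ticket.hand_in())"
```

```text
the job is handed in; nothing more can be done
None
```

I opened the red soap box, then the blue one, and handed the job in at about 10 s of the 40 s allowed. For each I pressed the white dot with the shut fingertips down to the lid's stop and lifted straight up.

- **Force:** the last readings were about 7 N on red and 8 N on blue. That is slightly over the 6 N called ample, but far below the limits.
- **Last pictures:** both lids stand ajar and the green box is shut. By eye, nothing around them has moved. In the top view the arm hid most of the blue box, so I checked that box in the side view only.
- **Arm:** it ended about 100 mm above the open lids, touching nothing, with wrist force near zero.
- **Measurement difference:** the camera heights for the dots came out about 2 mm high (65 mm against the 63 mm stated), within calibration error. The fingertip met the lids at about 63 mm, as stated.

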